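Latch a plug-in module into its test dock

ROBOT

A 6-joint arm with a two-finger parallel gripper is mounted at the origin on the work surface. World frame = base frame: x ahead of the robot, y to its left, z up, the work surface at z = 0. Lengths are in mm, angles in rad, forces in N, time in s.
With the tool pointing down it reaches from about 300 to 1000 mm from the base axis. Payload 5.1 kg.
Tool frame: the origin (TCP) lies midway between the tips of the shut fingers; the grasp point (between the pads) lies 19 mm behind it; z points along the fingers, y is the line along which they close (so a half turn about z gives the same grasp; the last joint's range is limited). The gripper opens to 95 mm and grips with 3 to 60 N. Pads are 20 mm wide; open, the fingers measure 119 mm over their backs; the gripper's body (75 mm by 180 mm) begins 59 mm behind the grasp point.
Start: joints at [1.233, 0.124, 1.65, -0, 1.367, -0.083], TCP at [163.856, 628.996, 214.656] pointing down, gripper open.
Joint ranges: [-2.61, 2.61], [-1.02, 2.33], [0.03, 2.71], [-1.35, 4.49], [0.32, 2.68], [-2.91, 2.91]. Speed limits (rad/s): [2.57, 2.57, 3.14, 3.14, 3.14, 3.14].

INTERFACE

Orientations are given as a unit quaternion [x, y, z, w].
In Python, from station import arm gives the robot as it stands.
- The arm moves only by the tool step_arm, never from a script. Its argument "increments" is one flat list of numbers, 5 for each row, row after row: the opening, from 0 (shut) to 1 (fully open), then the shift along the tool's x, y, z in cm, then the turn about the tool's z in degrees. A call has 1 to 5 rows; each row shifts and turns the commanded pose from where the row before left it, along the tool's axes as they then stand; what a row does not reach is not made up. A row lasts 1/12 s, in which the tool goes at most 41.7 mm and 7.16 degrees, less where a joint would pass 70% of its speed; a pose out of reach is approached as far as the arm can. A call with a gripper value outside its range is refused whole. The fingers move at their own pace and stop on an object; "force" is the grip in N (left out, the last holds). Time passes only in rows, so rows that do not move let the fingers close. It gives the time, the measured TCP pose, the force, the opening and the grip force at its end, in the units of the state.
- arm.read_state(): the state, without advancing time (a new reading comes with each control period).
- arm.snapshot(name): name is "scene" or "side" or "wrist"; returns the picture (480x640x3 uint8, red, green, blue); there is no depth.
- arm.get_calibration(name): a dict with "K" (3x3 intrinsics, pixels), "rvec" (rotation vector, rad) and "tvec" (3), from world to camera coordinates, as OpenCV has them; the wrist camera has in their place "mount" (4x4, takes a point from camera to tool coordinates, whose origin is the TCP and whose axes are the flange's). Camera axes: x right, y down, z forward; pixel columns grow to the right and rows downward; lengths in mm; the calibration is good to about 2 mm. A picture is of the moment at which its call begins: read the wrist's pose just before it. get_calibration takes no time and is no camera call.
- arm.finish_job(): hands the job in; it is judged then, once.
The state is a dict: "t": time; "joint_positions": joint angles; "dq": joint speeds; "joint_torque": joint torques, N m; "eef_pos": TCP position; "orientation": TCP orientation; "force": force on the tool from outside, world axes, zero at the start; "torque": the same for the moment, N m; "width": finger opening in mm; "gripper_force": force on a finger pad.
Only numpy, scipy, OpenCV 4.12 (cv2) and the standard library are available. Lean on these libraries where they do the work, as an engineer would, in place of code of your own. Each camera call takes 0.05 s, during which the arm holds its last target. There are 200 camera calls.

TASK

Pick up the black plug-in module, slide it connector end first into the flared open end of the test dock, and push it steadily along the guides until the sprung pawl clicks shut behind it and keeps the sprung contact pad from pushing it out again; then let go. Let the module alone work the pawl and pad, and do not force it: stop as soon as it has clicked, and never drive the contact pad hard against its stop. Leave the other things on the bench where they are.

Things in the scene. Friction and masses are not known exactly. Their poses are not given: they have to be found in the camera images.
- module_center (a point): centre of the case of the loose module: plain black case 80 mm long (x), 40 wide (y), 48 high (z), about 0.3 kg, standing on the bench at the start. A steel connector shell sticks out 8 mm at its +x end; the -x end is flat with a paper label. Hold it across its width, fingertips 20 mm or more above its underside, to stay clear of the dock's guides and pawl.
- module_nose (a point): middle of the front face of the module's steel connector shell (30 mm wide, 14 mm high, 4 to 18 mm above the underside), 48 mm ahead (module +x) of the case's centre and 11 mm above the underside
- dock: fixed test dock. x is the direction of insertion; origin on the mid-line of the guides at bench height. Aluminium base plate 230 x 110 mm, 6 mm thick (x -115 to +115 mm), on which the module slides easily. Two black guides, 14 mm high above the plate, 43 mm apart, from x = -100 to +58 mm. The pawl sits in a window of the +y guide. A grey end block 30 mm high at the far end carries the sprung black pad.
- mouth (a point): middle of the flared open end of the dock, at x = -112 mm on the top of the base plate; the flare is 53 mm wide here and narrows to 43 mm at x = -100 mm
- home (a point): where the case's centre nominally comes to rest, caught (dock x = +20 mm, 24 mm above the plate). Pawl and pad are one unit bolted in slots: in each dock it sits up to 15 mm nearer or farther along x, which is not reported, so feel for the click. Going in, the case rides on the pawl for 80 to 100 mm (drag 1 to 12 N), meets the pad 4 mm before the click, and has 2 mm from the click to the pad's hard stop.
- pawl (a joint): angle of the sprung steel pawl (arm 36 mm, upright hinge pin just outside the +y guide), rad: 0 = shut, its tip 6.5 mm inside the guide; the passing module swings it out to about 0.1 (0.08 to 0.2). It snaps back to 0 behind the module's flat -x end and then blocks its return.
- pad (a joint): how far the sprung contact pad is pushed in, m: 0 = out; 0.006 = hard on its stop. It pushes back with 3 N at 0, rising to 6.6 N at the stop; about 0.004 when the module rests against the shut pawl. It is delicate: over 20 N harms it.
- plug_a: bystander: small black cable plug, about 75 x 34 x 16 mm, lying loose; leave it alone
- plug_b: bystander: a second such plug; leave it alone
- converter: bystander: grey converter box on a black foot plate, 90 x 90 x 31 mm, loose; leave it alone
- driver: bystander: screwdriver 170 mm long, lying loose; leave it alone
Not all that is in view belongs to the job. What is shaped like the part that bears module_center but green or red is not meant.

How it is judged (in metres and radians):
On the way, in this order (a step that is already met when the one before it is completed fails the run):
1. the module stands between the guides at the mouth, connector first, not yet home (y of module_center in the frame of dock between -0.005 and 0.005 m and z of module_center in the frame of dock between 0.027 and 0.034 m and angle between module_center's own z axis and vertical below 0.1 rad and x of module_center in the frame of dock between -0.115 and -0.05 m and x of module_nose in the frame of dock above -0.07 m), for 0.1 s.
2. the module slides along between the guides, holding the pawl open (y of module_center in the frame of dock between -0.005 and 0.005 m and z of module_center in the frame of dock between 0.027 and 0.034 m and angle between module_center's own z axis and vertical below 0.1 rad and value of joint pawl above 0.06 rad and x of module_center in the frame of dock above -0.04 m), for 0.1 s.
At the end, for the whole second after the job is handed in: the module stands flat on the dock's plate between the guides (within 5 mm of the mid-line), connector end towards the pad, released and at rest; the pawl is shut behind it (under 0.05 rad) and the contact pad is kept pushed in by more than 1.5 mm (y of module_center in the frame of dock between -0.005 and 0.005 m and z of module_center in the frame of dock between 0.027 and 0.034 m and angle between module_center's own z axis and vertical below 0.1 rad and x of module_center in the frame of dock between -0.002 and 0.045 m and x of module_nose in the frame of dock above 0.042 m and value of joint pawl below 0.05 rad and value of joint pad above 0.0015 m and linear speed of module below 0.01 m/s and contact force between module and the fingers below 0.1 N); the robot touches nothing.
It fails at once if the contact pad is pressed with more than 20 N (contact force between module and pad above 20 N).
It fails at once if the module is pressed on the dock's guides or plate with more than 40 N (contact force between module and dock above 40 N).
It fails at once if the robot presses on the contact pad or pawl itself (contact force between any of the arm, the fingers and pad above 2 N or contact force between any of the fingers, the arm and pawl above 2 N).
It fails at once if a plug, the converter box or the screwdriver is moved by more than 15 mm (distance of any of plug_a, plug_b, converter, driver from where it was at the start of the episode above 0.015 m).
It also fails if it takes over 69 s, if anything falls off the work surface, if the arm or the gripper's body presses on something with over 40 N, if the wrist force passes 120 N, or if a joint passes its speed limit or range.

## Working session

There is one attempt and no reset: what is moved stays moved. The work goes in short steps, Python scripts to look and compute and a tool call to move; the robot and the scene stay as the last step left them, time stands still between calls to the robot, and variables do not carry over. Pictures are saved under pics/ and viewed, at most 10 in all, crops included, and the job is handed in when it is done.

Besides the shell and the picture viewer there is one more tool, called by a JSON object that holds its "fn" and its "kwargs", one argument or row to a line. step_arm: Moves the arm, as the interface text tells. Its arguments: {"type":"object","properties":{"increments":{"type":"array","items":{"type":"number"}},"force":{"type":"number"}},"required":["increments"]}

```bash
mkdir -p pics
cat > h.py <<'E'
import numpy as np, cv2
from station import arm
from scipy.spatial.transform import Rotation as R
def cam(n,s=None):
    c=arm.get_calibration(n); K=np.array(c["K"],float)
    if "mount" in c:
        s=s or arm.read_state(); M=np.array(c["mount"],float)
        T=np.eye(4);T[:3,:3]=R.from_quat(s["orientation"]).as_matrix();T[:3,3]=s["eef_pos"]
        W=T@M; return K,W[:3,:3],W[:3,3]
    r=R.from_rotvec(np.ravel(c["rvec"])).as_matrix()
    return K,r.T,-r.T@np.ravel(c["tvec"])
def ray(n,px,z,C=None):
    K,A,o=C or cam(n); d=A@np.linalg.solve(K,[px[0],px[1],1]); return o+d*(z-o[2])/d[2]
def proj(n,P,C=None):
    K,A,o=C or cam(n); q=K@(A.T@(np.array(P,float)-o)); return q[:2]/q[2]
E
python3 - <<'E'
from h import *
s=arm.read_state();print({k:np.round(v,3) for k,v in s.items()})
for n in ("scene","side","wrist"):
    C=cam(n); im=arm.snapshot(n); cv2.imwrite(f"pics/{n}0.png",im[:,:,::-1]); print(n,C[2].round(),C[0][0,0])
E
```

```text
{'t': np.float64(0.0), 'joint_positions': array([ 1.233,  0.124,  1.652, -0.   ,  1.368, -0.083]), 'dq': array([-0.   , -0.002, -0.002, -0.002,  0.001,  0.002]), 'joint_torque': array([ 2.0000e-03, -4.1758e+01, -3.5994e+01,  7.8000e-02,  4.9000e-02,
       -0.0000e+00]), 'eef_pos': array([163.636, 628.394, 213.406]), 'orientation': array([ 0.127,  0.992, -0.001, -0.   ]), 'force': array([-0.852, -0.578,  0.145]), 'torque': array([-0.018,  0.031, -0.01 ]), 'gripper_force': np.float64(0.0), 'width': np.float64(94.823)}
scene [1272. -445.  640.] 518.1717686428764
side [435. 735. 740.] 571.6307310467812
wrist [102. 646. 385.] 386.7731580258628
```

View pics/scene0.png

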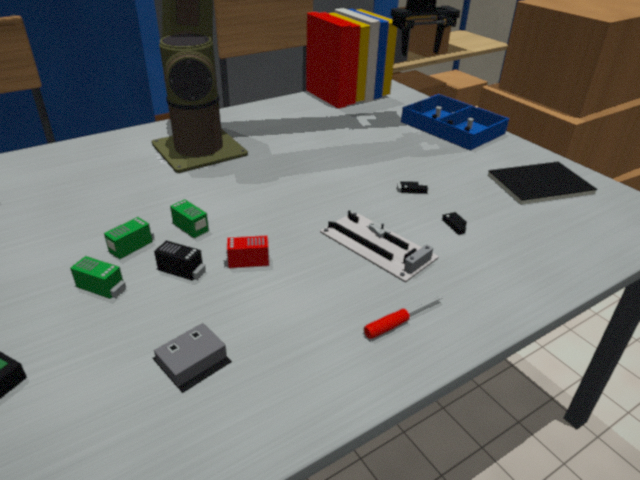

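View pics/side0.png

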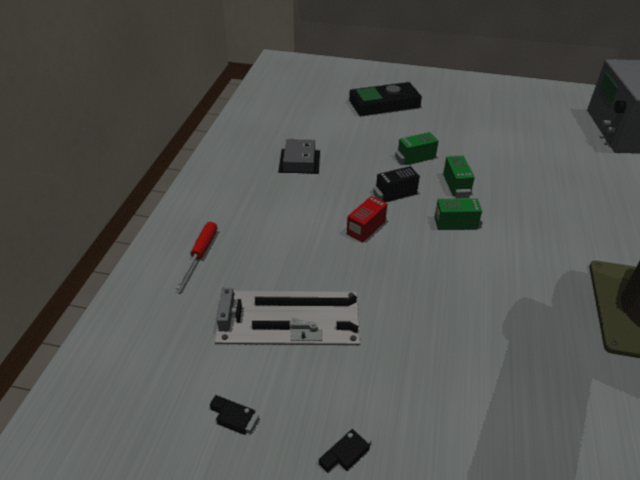

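Scene view: the black module is at about (179,260) in the scene picture and (398,183) in the side picture. The other candidates are green ones at side (418,148), (458,174) and (458,213), a red one at (367,218), the black meter at (385,98) and the two black plugs at (235,413) and (345,450). Only the one at (398,183) is a plain black case with a steel shell. The dock is at side (288,318), with its pad end at the left and its mouth at the right. I'll check this in one enlarged crop.

Run:
```python
from h import *
a=cv2.imread("pics/side0.png");b=cv2.imread("pics/scene0.png")
m=lambda im,x,y,w,h,W,H:cv2.resize(im[y:y+h,x:x+w],(W,H),interpolation=cv2.INTER_CUBIC)
top=np.hstack([m(a,365,155,64,48,400,300),m(b,145,232,64,48,400,300)])
bot=np.hstack([m(a,205,280,160,75,640,300),np.zeros((300,160,3),np.uint8)])
o=np.vstack([top,bot]);o=cv2.convertScaleAbs(o,alpha=1.5,beta=15);cv2.imwrite("pics/crop.png",o)
# plate mask in side
hsv=cv2.cvtColor(a,cv2.COLOR_BGR2HSV);print(a[295,235],a[338,250],a[310,300],a[270,290],a[360,290])
```

```text
[114 117 120] [119 122 125] [115 117 119] [102 104 100] [106 107 104]
```

View pics/crop.png

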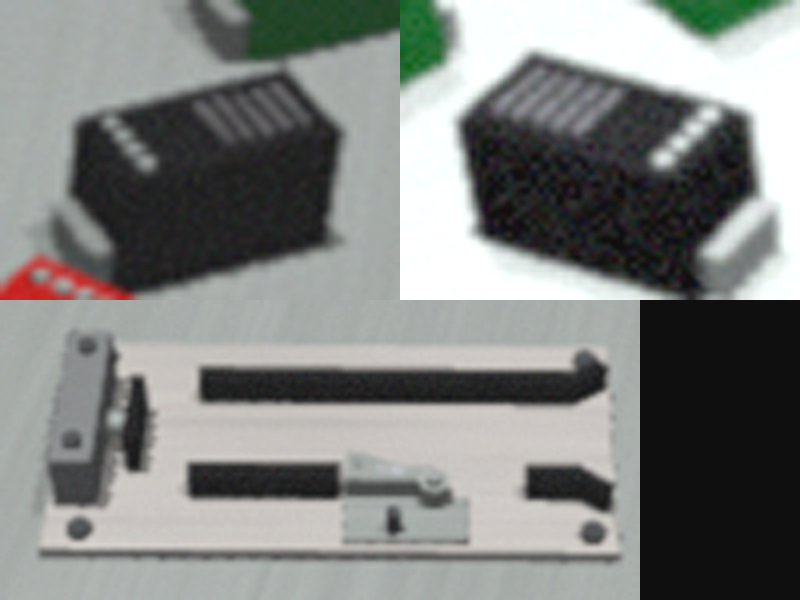

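The crop confirms it: a plain black case with a steel shell at side (378,194) and scene (206,271), and the label end away from the shell. The dock's mouth is to the right in the side view and the pawl (+y side) is nearer that camera. Next I compute rough poses.

Run:
```python
from h import *
S=[(377,175),(410.6,166.2),(419.4,175.8),(384.2,183.8)]
P=np.array([ray("side",p,48)[:2] for p in S]);print("side",P.round(),P.mean(0).round(1))
Q=np.array([ray("scene",p,48)[:2] for p in [(201,250.4),(166.6,240.3),(154.6,251.5),(191.4,260)]]);print("scene",Q.round(),Q.mean(0).round(1))
for p in [(215,342.5),(360,342.5),(356.5,291.2)]:print("dock",ray("side",p,6).round(1))
for p in [(367,218)]:print("red",ray("side",p,48).round())
for p in [(418,148),(458,174),(458,213)]:print("green",ray("side",p,40).round())
```

```text
side [[ 518. -223.]
 [ 454. -270.]
 [ 433. -241.]
 [ 500. -197.]] [ 475.9 -232.8]
scene [[ 503. -198.]
 [ 439. -242.]
 [ 462. -273.]
 [ 522. -224.]] [ 481.4 -234.1]
dock [709.5 223.3   6. ]
dock [485.2 172.7   6. ]
dock [509.2  65.3   6. ]
red [517. -83.  48.]
green [ 445. -356.   40.]
green [ 354. -277.   40.]
green [ 349. -147.   40.]
```

{"fn": "step_arm", "kwargs": {
  "increments": [1,0,0,0,-6.8,1,0,0,0,-6.8,1,0,0,0,-6.8,1,0,0,0,-6.9,1,0,0,0,0]
}}

```text
t: 0.57
eef_pos: [163.8, 628.7, 214.1]
orientation: [-0.112, 0.994, -0.0, -0.0]
force: [-0.7, -0.7, -0.8]
width: 94.8
gripper_force: 0.0
```

{"fn": "step_arm", "kwargs": {
  "increments": [1,-1.96,-2.86,0,0,1,-1.96,-2.86,0,0,1,-1.96,-2.86,0,0,1,-1.96,-2.86,0,0,1,-1.96,-2.86,0,0]
}}

```text
t: 0.98
eef_pos: [291.6, 509.8, 214.4]
orientation: [-0.109, 0.994, -0.0, -0.0]
force: [0.8, -0.2, 0.2]
width: 95.0
gripper_force: 0.0
```

{"fn": "step_arm", "kwargs": {
  "increments": [1,-1.96,-2.86,0,0,1,-1.96,-2.86,0,0,1,-1.96,-2.86,0,0,1,-1.96,-2.86,0,0,1,-1.96,-2.86,0,0]
}}

```text
t: 1.4
eef_pos: [418.8, 391.7, 214.6]
orientation: [-0.109, 0.994, 0.0, 0.0]
force: [0.4, 0.2, -0.8]
width: 95.1
gripper_force: 0.0
```

{"fn": "step_arm", "kwargs": {
  "increments": [1,-1.96,-2.86,0,0,1,-1.96,-2.86,0,0,1,-1.96,-2.86,0,0,1,-1.96,-2.86,0,0,1,-1.96,-2.86,0,0]
}}

```text
t: 1.82
eef_pos: [545.9, 273.7, 214.5]
orientation: [-0.109, 0.994, 0.0, -0.0]
force: [0.3, 0.3, -0.1]
width: 95.0
gripper_force: 0.0
```

{"fn": "step_arm", "kwargs": {
  "increments": [1,-1.96,-2.86,0,0,1,-1.96,-2.86,0,0,1,-1.96,-2.86,0,0,1,-1.96,-2.86,0,0,1,-1.96,-2.86,0,0]
}}

```text
t: 2.23
eef_pos: [673.0, 155.8, 214.3]
orientation: [-0.109, 0.994, 0.0, -0.0]
force: [0.6, -0.6, 0.0]
width: 95.1
gripper_force: 0.0
```

{"fn": "step_arm", "kwargs": {
  "increments": [1,0,0,0,0,1,0,0,0,0,1,0,0,0,0]
}}

```text
t: 2.48
eef_pos: [671.6, 157.4, 214.1]
orientation: [-0.11, 0.994, 0.0, -0.001]
force: [-0.5, -0.6, -1.0]
width: 94.9
gripper_force: 0.0
```

Run:
```python
from h import *
s=arm.read_state();print(s["eef_pos"],s["orientation"],s["joint_positions"],s["force"])
im=arm.snapshot("wrist"); cv2.imwrite("pics/w1.png",im[:,:,::-1])
C=cam("wrist",s);np.save("w1.npy",np.array(list(s["eef_pos"])+list(s["orientation"])))
print(C[2],C[1].round(3))
```

```text
[671.56656558 157.39963637 214.12638029] [-1.09634330e-01  9.93971800e-01  2.28593529e-04 -5.67678315e-04] [ 1.52220817e-01  2.10311451e-01  1.55370692e+00  5.14323920e-04
  1.37868929e+00 -1.63838434e+00] [-0.48158227 -0.62934759 -0.99913191]
[609.15537238 143.31380838 385.36380989] [[-0.217  0.949  0.23 ]
 [ 0.976  0.211  0.052]
 [ 0.     0.236 -0.972]]
```

View pics/w1.png

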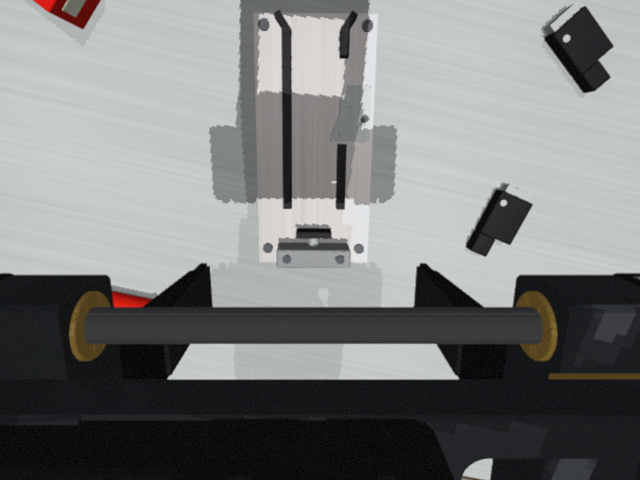

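Wrist view: the dock with its mouth at the top around row 15, guides at columns ~287 and ~342, pawl on the right, end block at (313,250). I now fit the guides' inner edges.

Run:
```python
from h import *
v=np.load("w1.npy");s=dict(eef_pos=v[:3],orientation=v[3:]);C=cam("wrist",s)
g=cv2.cvtColor(cv2.imread("pics/w1.png"),cv2.COLOR_BGR2GRAY).astype(float)
def edges(rows,a,b,side):
    out=[]
    for r in rows:
        l=cv2.GaussianBlur(g,(1,5),0)[r,a:b]; t=(l.min()+(l[-5:] if side>0 else l[:5]).mean())/2
        k=np.where(l<t)[0]; i=k.max() if side>0 else k.min(); j=i+side
        out.append((a+i+side*(t-l[i])/(l[j]-l[i]),r))
    return np.array([ray("w",p,6,C)[:2] for p in out])
L=edges(range(40,205,2),276,302,1); Rr=edges(range(150,205,2),328,350,-1)
def fit(P):
    vx,vy,x,y=cv2.fitLine(P.astype(np.float32),cv2.DIST_HUBER,0,.01,.01).ravel(); d=np.array([vx,vy]);d*=np.sign(vx);return d,np.array([x,y])
for P in (L,Rr):
    d,c=fit(P); n=np.array([-d[1],d[0]]); print(np.degrees(np.arctan2(d[1],d[0])),c,np.abs((P-c)@n).max())
d,c=fit(L); n=np.array([-d[1],d[0]]); print("gap",((Rr-c)@n).mean())
mid=c+n*((Rr-c)@n).mean()/2
# screws / guide ends for x
for nm,p,z in [("s",(264,25),6),("s",(368,25),6),("s",(268,248),6),("s",(359,248),6),("gend",(287,208.5),20),("gend",(341,208.5),20),("platemouthL",(258,13),6),("R",(378,13),6)]:
    q=ray("w",p,z,C)[:2]; print(nm,(q-mid)@d,(q-mid)@n)
print("mid",mid,"d",d)
```

```text
12.075724 [611.3903  122.92414] 0.43261432674456507
12.14751 [637.5846  173.06487] 0.349025635770503
gap 43.56665107023084
s -98.93173192199335 -45.59116746580058
s -99.72319103025097 47.122025342037716
s 107.21288452572097 -45.90177207008486
s 106.4380070325487 46.64594978969999
gend 64.03211499694126 -25.366513629421615
gend 63.5983761547333 26.23804363837673
platemouthL -108.54751360149656 -50.69913823363096
R -109.45552838274628 55.57202189809179
mid [606.8331554  144.22544405] d [0.97787195 0.20920426]
```

{"fn": "step_arm", "kwargs": {
  "increments": [1,2.14,-3.14,0,0,1,2.14,-3.14,0,0,1,2.14,-3.14,0,0,1,2.14,-3.14,0,0,1,2.14,-3.14,0,0]
}}

```text
t: 2.95
eef_pos: [600.7, -19.2, 214.9]
orientation: [-0.111, 0.994, 0.0, 0.0]
force: [1.0, 0.0, 0.3]
width: 94.7
gripper_force: 0.0
```

{"fn": "step_arm", "kwargs": {
  "increments": [1,2.14,-3.14,0,0,1,2.14,-3.14,0,0,1,2.14,-3.14,0,0,1,2.14,-3.14,0,0,1,2.14,-3.14,0,0]
}}

```text
t: 3.37
eef_pos: [531.2, -196.0, 215.1]
orientation: [-0.111, 0.994, -0.0, 0.0]
force: [0.5, -0.3, -0.5]
width: 95.0
gripper_force: 0.0
```

{"fn": "step_arm", "kwargs": {
  "increments": [1,0,0,0,-5.6,1,0,0,0,-5.6,1,0,0,0,-5.6,1,0,0,0,-5.6,1,0,0,0,0]
}}

```text
t: 3.78
eef_pos: [532.1, -194.9, 214.9]
orientation: [-0.303, 0.953, -0.0, 0.0]
force: [-0.6, 0.1, 0.6]
width: 95.1
gripper_force: 0.0
```

{"fn": "step_arm", "kwargs": {
  "increments": [0.7,0,0,0,0,0.7,0,0,0,0,0.7,0,0,0,0]
}}

```text
t: 4.03
eef_pos: [532.3, -195.6, 214.7]
orientation: [-0.301, 0.954, -0.0, 0.0]
force: [-1.1, 0.6, 0.3]
width: 80.4
gripper_force: 0.0
```

Run:
```python
from h import *
s=arm.read_state();print(s["eef_pos"],s["orientation"],s["joint_positions"],s["width"])
im=arm.snapshot("wrist"); cv2.imwrite("pics/w2.png",im[:,:,::-1])
C=cam("wrist",s);np.save("w2.npy",np.array(list(s["eef_pos"])+list(s["orientation"])))
print(proj("w",[479,-233,48],C))
```

```text
[ 532.31152574 -195.56065531  214.72316641] [-3.01209719e-01  9.53557917e-01 -2.28061296e-05  5.44149510e-05] [-4.46752471e-01 -5.89465141e-02  1.83745820e+00  4.20130331e-05
  1.36297036e+00 -2.62947954e+00] 80.4379777659412
[313.80025747 140.61444263]
```

View pics/w2.png

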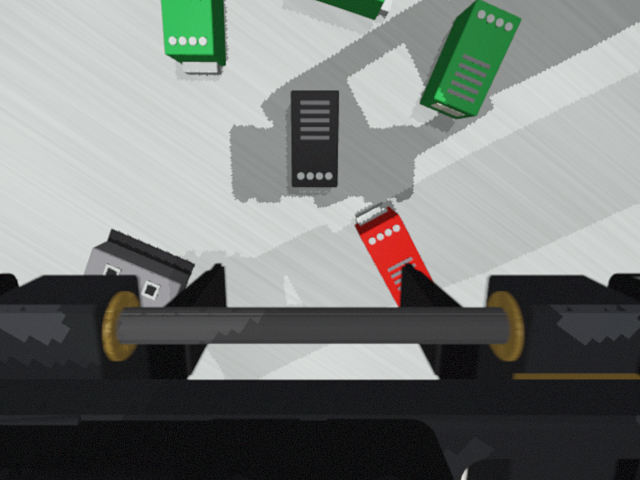

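The black module fills columns 292–339, rows 91–187, nearly aligned with the tool and with clear space on both sides. I measure it from its mask.

Run:
```python
from h import *
v=np.load("w2.npy");s=dict(eef_pos=v[:3],orientation=v[3:]);C=cam("wrist",s)
g=cv2.cvtColor(cv2.imread("pics/w2.png"),cv2.COLOR_BGR2GRAY)
m=(g<75).astype(np.uint8);m[:80]=0;m[205:]=0;m[:,:270]=0;m[:,360:]=0
m=cv2.morphologyEx(m,cv2.MORPH_CLOSE,np.ones((11,11)))
c=max(cv2.findContours(m,0,2)[0],key=cv2.contourArea);b=cv2.boxPoints(cv2.minAreaRect(c));print(b,cv2.boundingRect(c))
P=np.array([ray("w",p,48,C)[:2] for p in b]);
e=[(P[(i+1)%4]-P[i]) for i in range(4)];print([np.linalg.norm(x).round(1) for x in e])
l=max(e,key=np.linalg.norm);l=l if l[0]>0 else -l;ctr=P.mean(0)
print("ctr",ctr,"yaw",np.degrees(np.arctan2(l[1],l[0])))
x=R.from_quat(v[3:]).as_matrix();print("toolyaw",np.degrees(np.arctan2(x[1,0],x[0,0])));print("delta tool cm",x.T@(np.r_[ctr,20]-v[:3])/10)
```

```text
[[291.  91.]
 [338.  91.]
 [338. 186.]
 [291. 186.]] (291, 91, 48, 96)
[np.float64(38.7), np.float64(78.1), np.float64(41.0), np.float64(78.1)]
ctr [ 478.13665137 -232.88267814] yaw 34.26988104011807
toolyaw -144.93944740643232
delta tool cm [ 6.58014577  0.05853956 19.47171986]
```

{"fn": "step_arm", "kwargs": {
  "increments": [0.7,3.3,0.03,0,0.5,0.7,3.3,0.03,0,0,0.7,0,0,3,0,0.7,0,0,4,0,0.7,0,0,4,0]
}}

```text
t: 4.5
eef_pos: [478.6, -234.5, 105.4]
orientation: [-0.296, 0.955, -0.002, 0.002]
force: [0.4, -0.4, -1.0]
width: 66.5
gripper_force: 0.0
```

{"fn": "step_arm", "kwargs": {
  "increments": [0.7,0,0,3,0,0.7,0,0,2,0,0.7,0,0,1.6,0,0.7,0,0,1.5,0,0.7,0,0,0,0]
}}

```text
t: 4.92
eef_pos: [475.4, -231.8, 20.1]
orientation: [-0.297, 0.955, 0.003, -0.002]
force: [-0.9, 1.0, -0.7]
width: 66.5
gripper_force: 0.0
```

{"fn": "step_arm", "kwargs": {
  "increments": [0.7,0,0,0,0,0.7,0,0,0,0]
}}

```text
t: 5.08
eef_pos: [478.5, -233.8, 24.7]
orientation: [-0.297, 0.955, -0.001, 0.0]
force: [-0.4, -0.4, -0.7]
width: 66.8
gripper_force: 0.0
```

{"fn": "step_arm", "kwargs": {
  "increments": [0.3,0,0,0,0,0.3,0,0,0,0,0.3,0,0,0,0,0.3,0,0,0,0,0.3,0,0,0,0],
  "force": 25
}}

```text
t: 5.5
eef_pos: [477.9, -233.4, 24.1]
orientation: [-0.297, 0.955, -0.0, 0.0]
force: [0.4, -0.2, 0.5]
width: 40.0
gripper_force: 25.0
```

{"fn": "step_arm", "kwargs": {
  "increments": [0.3,0,0,0,0,0.3,0,0,0,0,0.3,0,0,0,0,0.3,0,0,0,0,0.3,0,0,0,0]
}}

```text
t: 5.92
eef_pos: [477.9, -233.4, 24.1]
orientation: [-0.297, 0.955, 0.0, 0.0]
force: [-1.8, 1.7, 5.2]
width: 39.8
gripper_force: 25.0
```

{"fn": "step_arm", "kwargs": {
  "increments": [0.3,0,0,-1,0,0.3,0,0,-2,0,0.3,0,0,-3,0,0.3,0,0,-3,0,0.3,0,0,-1,0]
}}

```text
t: 6.33
eef_pos: [479.7, -234.7, 128.0]
orientation: [-0.297, 0.955, -0.003, 0.002]
force: [2.2, -0.6, -2.4]
width: 39.9
gripper_force: 25.0
```

{"fn": "step_arm", "kwargs": {
  "increments": [0.3,0,0,0,5.6,0.3,0,0,0,5.6,0.3,0,0,0,5.6,0.3,0,0,0,5.6,0.3,0,0,0,0]
}}

```text
t: 6.75
eef_pos: [477.0, -233.0, 122.1]
orientation: [-0.105, 0.994, 0.001, -0.001]
force: [-0.1, -0.0, -2.8]
width: 39.9
gripper_force: 25.0
```

{"fn": "step_arm", "kwargs": {
  "increments": [0.3,-0.2,3.42,0,0,0.3,-0.2,3.42,0,0,0.3,-0.2,3.42,0,0,0.3,-0.2,3.42,0,0,0.3,-0.2,3.42,0,0]
}}

```text
t: 7.17
eef_pos: [450.4, -62.8, 122.6]
orientation: [-0.107, 0.994, 0.0, -0.001]
force: [1.0, 0.7, -3.2]
width: 40.2
gripper_force: 25.0
```

{"fn": "step_arm", "kwargs": {
  "increments": [0.3,-0.2,3.42,0,0,0.3,-0.2,3.42,0,0,0.3,-0.2,3.42,0,0,0.3,-0.2,3.42,0,0,0.3,-0.2,3.42,0,0]
}}

```text
t: 7.58
eef_pos: [424.0, 106.5, 122.9]
orientation: [-0.108, 0.994, -0.0, -0.0]
force: [0.6, 0.1, -3.0]
width: 40.0
gripper_force: 25.0
```

{"fn": "step_arm", "kwargs": {
  "increments": [0.3,0,0,0,0,0.3,0,0,0,0,0.3,0,0,0,0]
}}

```text
t: 7.83
eef_pos: [424.7, 104.9, 123.0]
orientation: [-0.107, 0.994, -0.0, -0.0]
force: [0.2, -0.6, -3.4]
width: 39.8
gripper_force: 25.0
```

Run:
```python
from h import *
s=arm.read_state();print(s["eef_pos"],s["orientation"],s["force"],s["width"])
np.save("w3.npy",np.array(list(s["eef_pos"])+list(s["orientation"])))
im=arm.snapshot("wrist");b=arm.snapshot("side"); cv2.imwrite("pics/w3.png",im[:,:,::-1]);cv2.imwrite("pics/s3.png",b[:,:,::-1])
d=np.array([.97787,.2092]);O=np.array([606.83,144.23])+5*d;p=np.array(s["eef_pos"])[:2]-O
print("dock",p@d,p@[-d[1],d[0]])
x=R.from_quat(s["orientation"]).as_matrix();print("yaw",np.degrees(np.arctan2(-x[1,0],-x[0,0])))
o=np.hstack([cv2.resize(im[100:,160:480,::-1],(400,475)),cv2.resize(b[260:380,205:450,::-1],(400,196))[:, :] if 0 else cv2.copyMakeBorder(cv2.resize(b[200:380,200:460,::-1],(400,277)),0,198,0,0,0)])
cv2.imwrite("pics/c3.png",o)
```

```text
[424.68890354 104.89419083 122.99381796] [-1.07400885e-01  9.94215651e-01 -2.86518681e-04 -4.54918221e-04] [ 0.15400342 -0.563076   -3.44394024] 39.78804473806536
dock -191.33933715907912 -0.3613903371555668
yaw 12.33100776688426
```

View pics/c3.png

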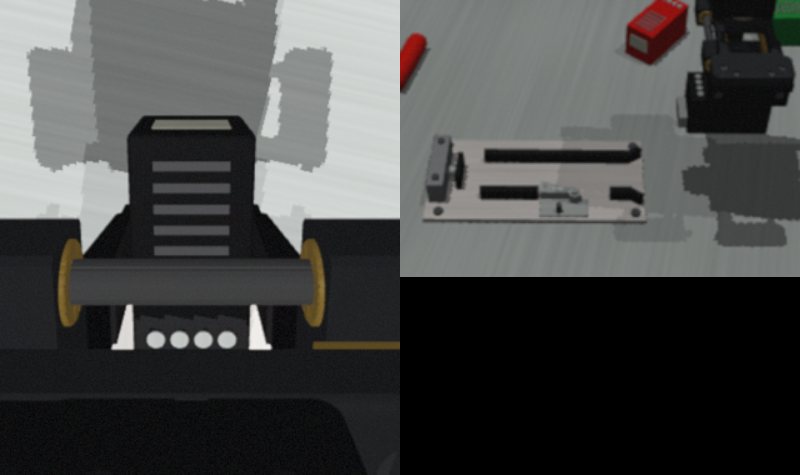

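{"fn": "step_arm", "kwargs": {
  "increments": [0.3,0,0.04,2,0.2,0.3,0,0,2.5,0,0.3,0,0,2,0,0.3,0,0,1.3,0,0.3,0,0,0.7,0]
}}

```text
t: 8.35
eef_pos: [423.6, 104.0, 36.4]
orientation: [-0.104, 0.995, -0.0, -0.002]
force: [-0.5, -0.6, -2.9]
width: 40.0
gripper_force: 25.0
```

{"fn": "step_arm", "kwargs": {
  "increments": [0.3,0,0,0.4,0,0.3,0,0,0.2,0,0.3,0,0,0,0,0.3,0,0,0,0,0.3,0,0,0,0]
}}

```text
t: 8.77
eef_pos: [425.9, 105.5, 33.7]
orientation: [-0.104, 0.995, 0.0, 0.001]
force: [-0.3, -0.7, -3.7]
width: 39.9
gripper_force: 25.0
```

```bash
cat >> h.py <<'E'
def st():
    s=arm.read_state();d=np.array([.97787,.2092]);n=np.array([-d[1],d[0]]);O=np.array([606.83,144.23])+5*d;p=np.array(s["eef_pos"])[:2]-O
    x=R.from_quat(s["orientation"]).as_matrix();f=np.array(s["force"])
    print("x %.1f y %.1f z %.1f yaw %.2f F x %.1f y %.1f z %.1f"%(p@d,p@n,s["eef_pos"][2],np.degrees(np.arctan2(-x[1,0],-x[0,0])),f[:2]@d,f[:2]@n,f[2]),s["width"],s["t"])
E
python3 -c "
from h import *
st()"
```

```text
x -190.0 y -0.0 z 33.7 yaw 12.00 F x -0.5 y -0.6 z -3.7 39.93229036141502 8.7667
```

{"fn": "step_arm", "kwargs": {
  "increments": [0.3,-0.8,0,0.05,0,0.3,-0.8,0,0.05,0,0.3,-0.8,0,0.05,0,0.3,-0.8,0,0,0,0.3,-0.8,0,0,0]
}}

```text
t: 9.18
eef_pos: [465.3, 114.1, 31.2]
orientation: [-0.105, 0.995, 0.0, 0.0]
force: [0.2, -0.6, -3.1]
width: 39.9
gripper_force: 25.0
```

{"fn": "step_arm", "kwargs": {
  "increments": [0.3,-0.8,0,0,0,0.3,-0.7,0,0,0,0.3,-0.5,0,0,0,0.3,-0.5,0,0,0,0.3,-0.5,0,0,0]
}}

```text
t: 9.6
eef_pos: [493.8, 120.1, 31.0]
orientation: [-0.105, 0.995, -0.0, -0.0]
force: [0.1, -0.5, -2.5]
width: 39.8
gripper_force: 25.0
```

{"fn": "step_arm", "kwargs": {
  "increments": [0.3,0,0,0,0,0.3,0,0,0,0]
}}

```text
t: 9.77
eef_pos: [493.5, 120.0, 31.1]
orientation: [-0.105, 0.995, -0.0, -0.0]
force: [-0.4, 0.2, -2.8]
width: 40.1
gripper_force: 25.0
```

```bash
python3 -c "
from h import *
b=arm.snapshot('side');cv2.imwrite('pics/s4.png',cv2.resize(b[270:360,200:380,::-1],(800,400)))
st()"
```

```text
x -121.2 y 0.1 z 31.0 yaw 12.00 F x 0.3 y 0.6 z -2.5 39.89857139789663 9.8167
```

View pics/s4.png

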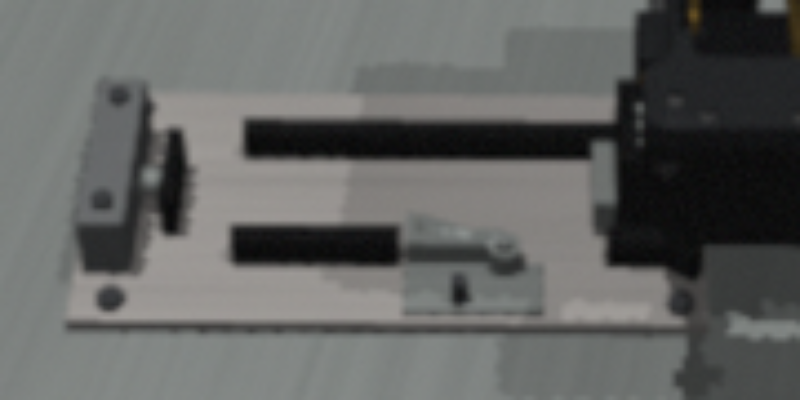

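Nose is inside the guides with no side force. I keep advancing steadily.

{"fn": "step_arm", "kwargs": {
  "increments": [0.3,-0.4,0,0,0,0.3,-0.4,0,0,0,0.3,-0.3,0,0,0,0.3,0,0,0,0,0.3,0,0,0,0]
}}

```text
t: 10.23
eef_pos: [504.4, 122.4, 31.2]
orientation: [-0.105, 0.995, 0.0, 0.0]
force: [0.4, 0.5, -4.2]
width: 40.0
gripper_force: 25.0
```

{"fn": "step_arm", "kwargs": {
  "increments": [0.3,-0.3,0,0,0,0.3,-0.3,0,0,0,0.3,-0.3,0,0,0,0.3,-0.3,0,0,0,0.3,-0.3,0,0,0]
}}

```text
t: 10.65
eef_pos: [519.3, 125.5, 31.2]
orientation: [-0.105, 0.995, -0.0, 0.0]
force: [-0.5, -0.7, -3.5]
width: 39.7
gripper_force: 25.0
```

{"fn": "step_arm", "kwargs": {
  "increments": [0.3,-0.3,0,0,0,0.3,-0.3,0,0,0,0.3,-0.3,0,0,0,0.3,-0.3,0,0,0,0.3,-0.3,0,0,0]
}}

```text
t: 11.07
eef_pos: [533.8, 128.6, 31.1]
orientation: [-0.105, 0.995, -0.0, -0.0]
force: [0.4, 0.3, -3.5]
width: 39.9
gripper_force: 25.0
```

```bash
python3 -c "
from h import *
st()"
```

```text
x -79.6 y 0.0 z 31.1 yaw 12.00 F x 0.4 y 0.2 z -3.5 39.87080736873024 11.0667
```

{"fn": "step_arm", "kwargs": {
  "increments": [0.3,-0.3,0,0,0,0.3,-0.3,0,0,0,0.3,-0.3,0,0,0,0.3,-0.3,0,0,0,0.3,-0.3,0,0,0]
}}

```text
t: 11.48
eef_pos: [548.5, 131.7, 31.1]
orientation: [-0.105, 0.995, -0.0, -0.0]
force: [0.5, -0.7, -3.1]
width: 40.0
gripper_force: 25.0
```

{"fn": "step_arm", "kwargs": {
  "increments": [0.3,-0.3,0,0,0,0.3,-0.3,0,0,0,0.3,-0.3,0,0,0,0.3,-0.3,0,0,0,0.3,-0.3,0,0,0]
}}

```text
t: 11.9
eef_pos: [562.0, 133.4, 30.4]
orientation: [-0.105, 0.995, -0.001, -0.002]
force: [-2.3, -6.5, -3.6]
width: 39.8
gripper_force: 25.0
```

```bash
python3 -c "
from h import *
st()"
```

```text
x -51.1 y -1.2 z 30.4 yaw 12.01 F x -3.7 y -5.9 z -3.6 39.770222859052275 11.9
```

{"fn": "step_arm", "kwargs": {
  "increments": [0.3,-0.3,0,0,0,0.3,-0.3,0,0,0,0.3,-0.3,0,0,0,0.3,-0.3,0,0,0,0.3,-0.3,0,0,0]
}}

```text
t: 12.32
eef_pos: [577.5, 136.5, 30.7]
orientation: [-0.105, 0.995, -0.001, -0.001]
force: [-0.9, -6.3, -3.6]
width: 39.5
gripper_force: 25.0
```

{"fn": "step_arm", "kwargs": {
  "increments": [0.3,-0.2,0,0,0,0.3,-0.2,0,0,0,0.3,-0.2,0,0,0,0.3,-0.2,0,0,0,0.3,-0.2,0,0,0]
}}

```text
t: 12.73
eef_pos: [587.2, 138.6, 30.7]
orientation: [-0.105, 0.995, -0.001, -0.001]
force: [-0.0, -6.0, -2.9]
width: 39.8
gripper_force: 25.0
```

```bash
python3 -c "
from h import *
st()"
```

```text
x -25.4 y -1.4 z 30.7 yaw 12.02 F x -1.3 y -5.8 z -2.9 39.80559662872195 12.7333
```

{"fn": "step_arm", "kwargs": {
  "increments": [0.3,-0.2,0,0,0,0.3,-0.2,0,0,0,0.3,-0.2,0,0,0,0.3,-0.2,0,0,0,0.3,-0.2,0,0,0]
}}

```text
t: 13.15
eef_pos: [596.9, 140.6, 30.6]
orientation: [-0.105, 0.994, -0.001, -0.001]
force: [-0.8, -5.4, -3.1]
width: 40.2
gripper_force: 25.0
```

{"fn": "step_arm", "kwargs": {
  "increments": [0.3,-0.2,0,0,0,0.3,-0.2,0,0,0,0.3,-0.2,0,0,0,0.3,-0.2,0,0,0,0.3,-0.2,0,0,0]
}}

```text
t: 13.57
eef_pos: [606.7, 142.7, 30.6]
orientation: [-0.105, 0.994, -0.001, -0.001]
force: [-0.3, -4.9, -2.8]
width: 40.3
gripper_force: 25.0
```

```bash
python3 -c "
from h import *
st()
b=arm.snapshot('side');cv2.imwrite('pics/s5.png',cv2.resize(b[270:360,200:380,::-1],(800,400)))
"
```

```text
x -5.4 y -1.5 z 30.6 yaw 12.04 F x -1.3 y -4.7 z -2.8 40.295837029227606 13.5667
```

View pics/s5.png

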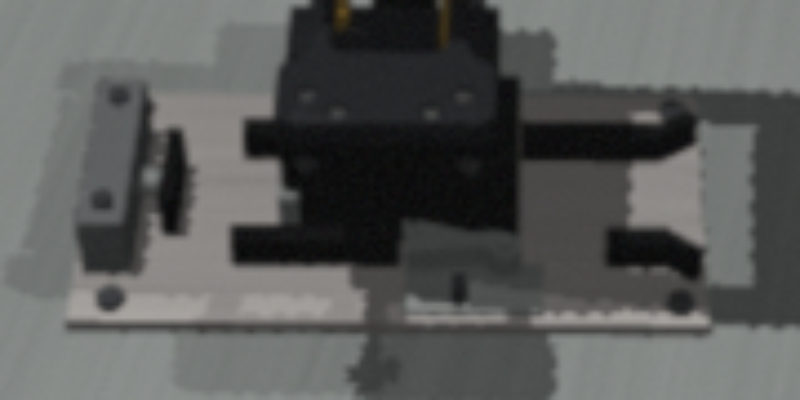

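Nose at about column 280 against the pad face at 187, so roughly 33 mm remain to pad contact; the case's rear is ~40 mm short of the pawl tip. I go on, then slower.

{"fn": "step_arm", "kwargs": {
  "increments": [0.3,-0.2,0,0,0,0.3,-0.2,0,0,0,0.3,-0.2,0,0,0,0.3,-0.2,0,0,0,0.3,-0.2,0,0,0]
}}

```text
t: 14.03
eef_pos: [616.5, 144.8, 30.6]
orientation: [-0.105, 0.994, -0.001, -0.001]
force: [-0.4, -5.5, -2.7]
width: 39.7
gripper_force: 25.0
```

{"fn": "step_arm", "kwargs": {
  "increments": [0.3,-0.2,0,0,0,0.3,-0.2,0,0,0,0.3,-0.2,0,0,0,0.3,-0.2,0,0,0,0.3,-0.2,0,0,0]
}}

```text
t: 14.45
eef_pos: [626.2, 146.9, 30.5]
orientation: [-0.105, 0.994, -0.001, -0.001]
force: [-1.1, -5.9, -3.8]
width: 40.1
gripper_force: 25.0
```

```bash
python3 -c "
from h import *
st()"
```

```text
x 14.5 y -1.5 z 30.5 yaw 12.05 F x -2.3 y -5.5 z -3.8 40.14599138253442 14.45
```

Now 1 mm rows.

{"fn": "step_arm", "kwargs": {
  "increments": [0.3,-0.1,0,0,0,0.3,-0.1,0,0,0,0.3,-0.1,0,0,0,0.3,-0.1,0,0,0,0.3,-0.1,0,0,0]
}}

```text
t: 14.87
eef_pos: [631.0, 147.9, 30.5]
orientation: [-0.105, 0.994, -0.001, -0.001]
force: [-1.4, -6.0, -3.8]
width: 39.7
gripper_force: 25.0
```

{"fn": "step_arm", "kwargs": {
  "increments": [0.3,-0.1,0,0,0,0.3,-0.1,0,0,0,0.3,-0.1,0,0,0,0.3,-0.1,0,0,0]
}}

```text
t: 15.2
eef_pos: [634.9, 148.7, 30.5]
orientation: [-0.105, 0.994, -0.001, -0.001]
force: [-1.7, -6.5, -2.3]
width: 40.1
gripper_force: 25.0
```

```bash
python3 -c "
from h import *
st()
b=arm.snapshot('side');b=b[270:360,200:380,::-1];cv2.imwrite('pics/s6.png',cv2.resize(cv2.convertScaleAbs(b,alpha=1.8),(800,400),interpolation=cv2.INTER_CUBIC))"
```

```text
x 23.4 y -1.5 z 30.5 yaw 12.05 F x -3.0 y -6.0 z -2.3 40.09222758476625 15.2
```

View pics/s6.png

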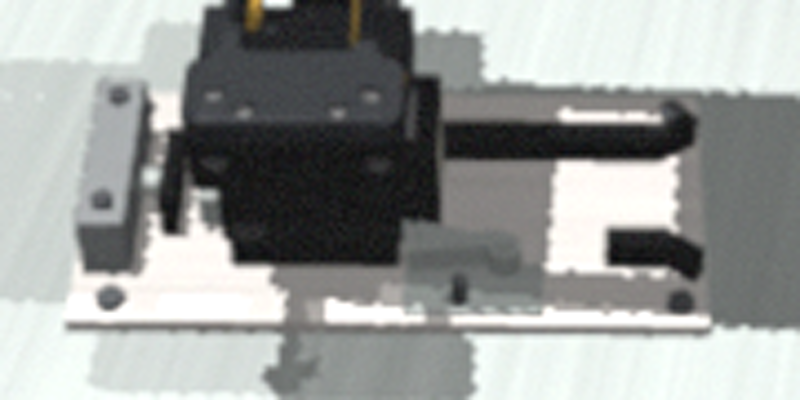

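Nose at column ~202, pad face at ~187: about 5 mm left to pad contact, 9–10 mm to the click.

{"fn": "step_arm", "kwargs": {
  "increments": [0.3,-0.1,0,0,0,0.3,-0.1,0,0,0,0.3,-0.1,0,0,0,0.3,-0.1,0,0,0]
}}

```text
t: 15.58
eef_pos: [638.8, 149.6, 30.5]
orientation: [-0.105, 0.994, -0.001, -0.001]
force: [-1.6, -5.1, -3.9]
width: 39.5
gripper_force: 25.0
```

{"fn": "step_arm", "kwargs": {
  "increments": [0.3,-0.05,0,0,0,0.3,-0.05,0,0,0]
}}

```text
t: 15.75
eef_pos: [639.8, 149.8, 30.5]
orientation: [-0.105, 0.994, -0.001, -0.001]
force: [-1.0, -5.4, -3.4]
width: 39.9
gripper_force: 25.0
```

{"fn": "step_arm", "kwargs": {
  "increments": [0.3,-0.05,0,0,0,0.3,-0.05,0,0,0]
}}

```text
t: 15.92
eef_pos: [640.8, 150.0, 30.5]
orientation: [-0.105, 0.994, -0.001, -0.001]
force: [-1.1, -6.5, -3.9]
width: 40.0
gripper_force: 25.0
```

{"fn": "step_arm", "kwargs": {
  "increments": [0.3,-0.05,0,0,0,0.3,-0.05,0,0,0]
}}

```text
t: 16.08
eef_pos: [641.7, 150.2, 30.4]
orientation: [-0.105, 0.994, -0.001, -0.001]
force: [-1.4, -4.6, -3.4]
width: 39.8
gripper_force: 25.0
```

```bash
python3 -c "
from h import *
st()"
```

```text
x 30.4 y -1.5 z 30.4 yaw 12.06 F x -2.3 y -4.2 z -3.4 39.816236336403264 16.0833
```

{"fn": "step_arm", "kwargs": {
  "increments": [0.3,-0.05,0,0,0,0.3,-0.05,0,0,0]
}}

```text
t: 16.25
eef_pos: [642.7, 150.4, 30.5]
orientation: [-0.105, 0.994, -0.001, -0.001]
force: [-1.2, -4.9, -3.8]
width: 39.6
gripper_force: 25.0
```

{"fn": "step_arm", "kwargs": {
  "increments": [0.3,-0.05,0,0,0,0.3,-0.05,0,0,0]
}}

```text
t: 16.42
eef_pos: [643.0, 150.5, 30.4]
orientation: [-0.105, 0.994, -0.001, -0.002]
force: [-4.7, -6.3, -1.4]
width: 39.6
gripper_force: 25.0
```

{"fn": "step_arm", "kwargs": {
  "increments": [0.3,-0.05,0,0,0,0.3,-0.05,0,0,0]
}}

```text
t: 16.58
eef_pos: [643.6, 150.6, 30.4]
orientation: [-0.105, 0.994, -0.001, -0.002]
force: [-5.1, -7.1, -0.5]
width: 40.1
gripper_force: 25.0
```

```bash
python3 -c "
from h import *
st()"
```

```text
x 32.3 y -1.5 z 30.4 yaw 12.06 F x -6.4 y -5.9 z -0.5 40.072723354704145 16.5833
```

Pad contact felt (Fx −2.3 → −6.4) at dock x ≈ 31.5. About 3–4 mm to the click.

{"fn": "step_arm", "kwargs": {
  "increments": [0.3,-0.05,0,0,0,0.3,-0.05,0,0,0]
}}

```text
t: 16.75
eef_pos: [644.4, 150.8, 30.4]
orientation: [-0.105, 0.994, -0.001, -0.003]
force: [-5.2, -7.0, -0.3]
width: 40.1
gripper_force: 25.0
```

{"fn": "step_arm", "kwargs": {
  "increments": [0.3,-0.05,0,0,0,0.3,-0.05,0,0,0]
}}

```text
t: 16.92
eef_pos: [645.4, 151.0, 30.4]
orientation: [-0.105, 0.994, -0.001, -0.003]
force: [-4.8, -6.2, -0.7]
width: 39.6
gripper_force: 25.0
```

```bash
python3 -c "
from h import *
st()"
```

```text
x 34.1 y -1.5 z 30.4 yaw 12.06 F x -6.0 y -5.1 z -0.7 39.568661614771656 16.9167
```

{"fn": "step_arm", "kwargs": {
  "increments": [0.3,-0.05,0,0,0,0.3,-0.05,0,0,0]
}}

```text
t: 17.08
eef_pos: [646.3, 151.2, 30.4]
orientation: [-0.105, 0.994, -0.001, -0.003]
force: [-6.2, -7.3, 0.6]
width: 39.5
gripper_force: 25.0
```

```bash
python3 -c "
from h import *
st()"
```

```text
x 35.0 y -1.5 z 30.4 yaw 12.06 F x -7.6 y -5.8 z 0.6 39.51181540660047 17.0833
```

{"fn": "step_arm", "kwargs": {
  "increments": [0.3,-0.05,0,0,0,0.3,0,0,0,0]
}}

```text
t: 17.25
eef_pos: [646.8, 151.3, 30.4]
orientation: [-0.105, 0.994, -0.001, -0.003]
force: [-4.9, -5.7, -0.6]
width: 39.8
gripper_force: 25.0
```

```bash
python3 -c "
from h import *
st()"
```

```text
x 35.6 y -1.5 z 30.4 yaw 12.06 F x -6.0 y -4.6 z -0.6 39.75960955510529 17.25
```

{"fn": "step_arm", "kwargs": {
  "increments": [0.3,-0.05,0,0,0,0.3,0,0,0,0]
}}

```text
t: 17.42
eef_pos: [647.3, 151.4, 30.4]
orientation: [-0.105, 0.994, -0.001, -0.003]
force: [-5.1, -5.1, -0.9]
width: 39.9
gripper_force: 25.0
```

```bash
python3 -c "
from h import *
st()"
```

```text
x 36.0 y -1.4 z 30.4 yaw 12.05 F x -6.1 y -3.9 z -0.9 39.88777469247016 17.4167
```

{"fn": "step_arm", "kwargs": {
  "increments": [0.3,-0.04,0,0,0,0.3,0,0,0,0]
}}

```text
t: 17.58
eef_pos: [647.6, 152.4, 30.4]
orientation: [-0.104, 0.995, -0.0, -0.003]
force: [-5.6, -3.3, 0.5]
width: 39.6
gripper_force: 25.0
```

```bash
python3 -c "
from h import *
st()"
```

```text
x 36.5 y -0.5 z 30.4 yaw 11.98 F x -6.2 y -2.1 z 0.5 39.604231835197425 17.5833
```

y jumped from −1.4 to −0.5 and the side load fell, which is the click. I hold for a moment to confirm.

{"fn": "step_arm", "kwargs": {
  "increments": [0.3,0,0,0,0,0.3,0,0,0,0]
}}

```text
t: 17.75
eef_pos: [647.5, 152.5, 30.4]
orientation: [-0.104, 0.995, -0.0, -0.003]
force: [-6.0, -3.5, -0.5]
width: 40.1
gripper_force: 25.0
```

```bash
python3 -c "
from h import *
st()
b=arm.snapshot('side');b=b[270:360,200:380,::-1];cv2.imwrite('pics/s7.png',cv2.resize(cv2.convertScaleAbs(b,alpha=1.8),(800,400),interpolation=cv2.INTER_CUBIC))"
```

```text
x 36.5 y -0.5 z 30.4 yaw 11.99 F x -6.7 y -2.2 z -0.5 40.050067584382035 17.75
```

{"fn": "step_arm", "kwargs": {
  "increments": [0.3,0.05,0,0,0,0.3,0.05,0,0,0,0.3,0,0,0,0]
}}

```text
t: 18.05
eef_pos: [646.7, 152.5, 30.4]
orientation: [-0.104, 0.995, -0.0, -0.002]
force: [-4.1, -2.4, -0.2]
width: 40.0
gripper_force: 25.0
```

```bash
python3 -c "
from h import *
st()"
```

```text
x 35.7 y -0.2 z 30.4 yaw 12.00 F x -4.5 y -1.5 z -0.2 40.014205485373715 18.05
```

{"fn": "step_arm", "kwargs": {
  "increments": [0.3,0.05,0,0,0,0.3,0,0,0,0]
}}

```text
t: 18.22
eef_pos: [646.4, 152.5, 30.3]
orientation: [-0.104, 0.995, -0.0, -0.002]
force: [-4.7, -2.4, -2.4]
width: 39.6
gripper_force: 25.0
```

```bash
python3 -c "
from h import *
st()"
```

```text
x 35.4 y -0.2 z 30.3 yaw 11.99 F x -5.1 y -1.4 z -2.4 39.55077953366881 18.2167
```

Backing off leaves y free of the pawl, at an x where it was still being pushed aside before, and the motion is now blocked. The pawl is shut behind it, so I release and rise.

{"fn": "step_arm", "kwargs": {
  "increments": [0.65,0,0,0,0,0.65,0,0,0,0,0.65,0,0,0,0,0.65,0,0,0,0,0.65,0,0,0,0]
}}

```text
t: 18.63
eef_pos: [648.6, 153.2, 31.8]
orientation: [-0.105, 0.995, 0.0, 0.001]
force: [-0.3, -0.5, 0.2]
width: 60.9
gripper_force: 0.0
```

{"fn": "step_arm", "kwargs": {
  "increments": [0.65,0,0,-1,0,0.65,0,0,-2,0,0.65,0,0,-3,0,0.65,0,0,-3,0,0.65,0,0,-3,0]
}}

```text
t: 19.05
eef_pos: [647.8, 152.9, 153.1]
orientation: [-0.105, 0.995, 0.0, 0.0]
force: [1.3, 0.2, -0.1]
width: 62.1
gripper_force: 0.0
```

{"fn": "step_arm", "kwargs": {
  "increments": [0.65,-4,0,-1,0,0.65,-4,0,0,0,0.65,-4,0,0,0,0.65,0,0,0,0,0.65,0,0,0,0]
}}

```text
t: 19.47
eef_pos: [766.1, 178.0, 159.3]
orientation: [-0.105, 0.995, -0.0, -0.001]
force: [-0.6, -0.1, 0.0]
width: 61.9
gripper_force: 0.0
```

```bash
python3 -c "
from h import *
st()
b=arm.snapshot('side');b=b[270:360,200:380,::-1];cv2.imwrite('pics/s8.png',cv2.resize(cv2.convertScaleAbs(b,alpha=1.8),(800,400),interpolation=cv2.INTER_CUBIC))"
```

```text
x 157.8 y -0.3 z 159.3 yaw 12.00 F x -0.6 y 0.0 z 0.0 61.88110795556352 19.4667
```

View pics/s8.png

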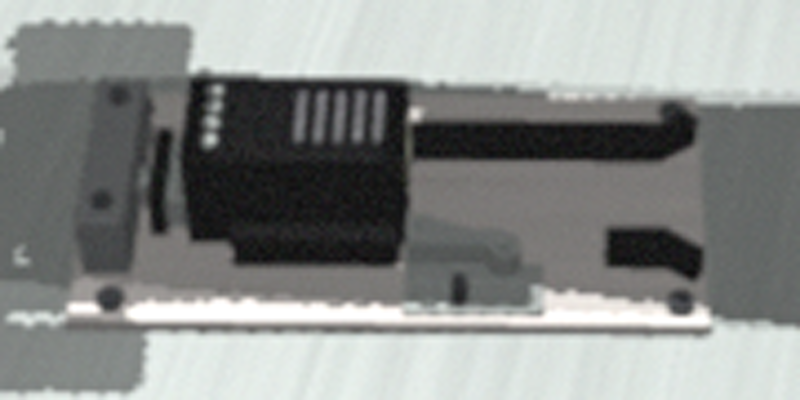

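The module sits flat between the guides. Its rear is at column ~407 against the shut pawl tip, and the pad is pushed in (its face has moved left to column ~172, from ~187). I hand in.

```bash
python3 -c "
from h import *
print(arm.finish_job())"
```

```text
the job is handed in; nothing more can be done
None
```

The black module is in the dock, caught behind the shut pawl with the contact pad pressed in, and released; I handed the job in after about 19.5 s (limit 69 s), and no verdict came back.

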